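# Fit the spare capacitors and close the bay

## Task

Open the wooden spares box by raising the front end of its sliding lid over the end lip and drawing it out of its grooves, and lay the lid flat, grip upwards, in the middle of the rubber mat. Then stand every capacitor from the box upright in a stall of the power unit's capacitor bay, and finally set the bay's cover on its rim, seated and level. Leave the other things on the bench where they are.

Things in the scene. Friction and masses are not known exactly. Their poses are not given: they have to be found in the camera images.
- spares_box: Open wooden box fixed to the bench, 162 (x, -80 to +82) x 136 (y) x 90 mm high; origin under its middle at bench level, z up. Its lid slides out to its own -x (front) end. The lid lies on the side walls' tops (z = 75, y = 56 to 62 either side) between cheeks at y = +-62, tops z = 86; a stop at x = +76 closes the rear
- box_lip (a point): Middle of the top of the box's end lip, (-78, 0, 81) mm in the box frame. The lip is 4 mm thick (x = -80 to -76), runs across the lid's way and stands 6 mm above the ledges that the lid lies on
- box_rails (a point): Point midway between the front ends of the two grooves' rails, (20, 0, 86) mm in the box frame. The rails overhang the ledges from x = +20 to +76, underside z = 86, top z = 90: the 5 mm lid has 6 mm play there, so its front can be tilted up 14 mm. It comes out by raising the front 7 to 12 mm and drawing it 60 mm or more along -x
- box_floor (a point): Middle of the box's inner floor, (0, 0, 5) mm in the box frame. Inside 140 (x) x 112 (y) mm; three partitions 4 mm thick (x = -36, 0, +36, tops at z = 25) make four 32 mm stalls centred at x = -54, -18, +18, +54
- lid: Loose wooden lid, 149 (x) x 121 (y) x 5 mm, 0.11 to 0.18 kg; origin at the centre of its underside, z up. Shut, its origin is at (0, 0, 75) mm of the box, axes as the box's. On top stands a wooden grip block 20 (x) x 30 (y) mm, centred at x = -40, y = 0, from z = 5 to z = 37
- lid_front (a point): Middle of the lower front (-x) edge of the lid, (-74.5, 0, 0) mm in the lid's frame
- bay: Capacitor bay: open grey sheet-metal box fixed to the bench, 150 (x) x 122 (y) mm, 5 mm walls, rim at z = 84; origin under its middle at bench level, z up. Floor top z = 5, inside 140 x 112 mm, partitions as in the spares box: four 32 mm stalls centred at x = -54, -18, +18, +54, partition tops z = 25. Empty at first; one capacitor fits a stall. Fins stand out 9 mm at +x, terminals at -x
- bay_rim (a point): Centre of the bay's mouth at rim height, (0, 0, 84) mm in the bay frame; the seated cover's origin lies here
- cover: Loose grey cover of the bay, plate 160 (x) x 132 (y) x 4 mm, 0.26 to 0.42 kg; origin at the centre of the plate's underside, z up. Black bar handle 60 (x) x 14 (y) mm on its middle, z = 4 to 34. Four strips under it (to z = -8, outer faces x = +-67, y = +-53) go inside the bay's walls with 3 mm play. At first it lies on the bench on its strips. Either way round fits
- mat: Black rubber mat, 180 (x) x 140 (y) x 3 mm, fixed to the bench, origin under its middle at bench level
- cap1: Loose white block capacitor, 24 (x) x 28 (y) x 66 mm high with two 3 mm brass terminals on top, 0.07 to 0.12 kg, origin at the centre of its underside, z up; it stands in one of the stalls of the spares box, its axes within 3 degrees of the box's. Three or four of cap1 to cap4 are present
- cap2: Loose white block capacitor, 24 (x) x 28 (y) x 66 mm high with two 3 mm brass terminals on top, 0.07 to 0.12 kg, origin at the centre of its underside, z up; it stands in one of the stalls of the spares box, its axes within 3 degrees of the box's. Three or four of cap1 to cap4 are present
- cap3: Loose white block capacitor, 24 (x) x 28 (y) x 66 mm high with two 3 mm brass terminals on top, 0.07 to 0.12 kg, origin at the centre of its underside, z up; it stands in one of the stalls of the spares box, its axes within 3 degrees of the box's. Three or four of cap1 to cap4 are present
- cap4: Loose white block capacitor, 24 (x) x 28 (y) x 66 mm high with two 3 mm brass terminals on top, 0.07 to 0.12 kg, origin at the centre of its underside, z up; it stands in one of the stalls of the spares box, its axes within 3 degrees of the box's. Three or four of cap1 to cap4 are present
- screwdriver: Bystander on the bench, to be left alone: screwdriver, about 170 mm long
- wrench: Bystander on the bench, to be left alone: wrench, about 160 mm long
- brush: Bystander on the bench, to be left alone: brush, about 150 mm long
- meter: Bystander on the bench, to be left alone: orange hand-held meter, 140 x 75 x 32 mm
- tape: Bystander on the bench, to be left alone: roll of black tape, 90 mm across, 24 mm high
- mug: Bystander on the bench, to be left alone: white mug, 76 mm across, 85 mm high
- cleaner: Bystander on the bench, to be left alone: spray can, 52 mm across, 130 mm high

How it is judged:
On the way, in this order (a step that is already met when the one before it is completed fails the run):
1. the lid's front edge is raised over the end lip while its rear end is still in the grooves (z of lid_front in the frame of spares_box above 0.0805 m and x of lid in the frame of spares_box above -0.05 m and z of lid in the frame of spares_box below 0.09 m), for 0.1 s.
2. the lid lies flat on the mat, right way up, released (horizontal distance between lid and mat below 0.05 m and z of lid in the frame of mat below 0.008 m and angle between lid's own z axis and vertical below 0.05 rad and contact force between the fingers and lid below 0.1 N), for 0.2 s.
3. every capacitor stands upright on the floor of the bay (x of cap1 in the frame of bay between -0.07 and 0.07 m and y of cap1 in the frame of bay between -0.056 and 0.056 m and z of each of cap1, cap2, cap3, cap4 in the frame of bay below 0.01 m and angle between each of cap1, cap2, cap3, cap4's own z axis and vertical below 0.12 rad and x of cap2 in the frame of bay between -0.07 and 0.07 m and y of cap2 in the frame of bay between -0.056 and 0.056 m and x of cap3 in the frame of bay between -0.07 and 0.07 m and y of cap3 in the frame of bay between -0.056 and 0.056 m and x of cap4 in the frame of bay between -0.07 and 0.07 m and y of cap4 in the frame of bay between -0.056 and 0.056 m), for 0.2 s.
At the end, for the whole second after the job is handed in: Lid flat (0.05 rad), right way up on the mat, centre within 50 mm of its centre, released; every capacitor upright (0.12 rad) on the floor of the bay; cover on the rim (height within 3 mm), level within 0.03 rad, centred within 8 mm, square within 0.1 rad, at rest (all of step 2 and all of step 3 and z of cover in the frame of bay between 0.081 and 0.0875 m and horizontal distance between cover and bay below 0.008 m and angle between cover's own z axis and vertical below 0.03 rad and angle between the x axis of cover and the x axis of bay, either way round below 0.1 rad and linear speed of cover below 0.02 m/s); the robot touches nothing.
It fails at once if a bystander on the bench is moved by more than 30 mm (distance of any of screwdriver, wrench, brush, meter, tape, mug, cleaner from where it was at the start of the episode above 0.03 m).
Of cap1, cap2, cap3, cap4 only 3 to 4 are there at a start; the rules pass over those that are not, and their reading is None.
At some moment in a run one of cover, lid may be knocked a few centimetres aside while the robot is not near it.
It also fails if it takes over 208 s, if anything falls off the work surface, if the arm or the gripper's body presses on something with over 40 N, if the wrist force passes 120 N, or if a joint passes its speed limit or range.

## Robot

A 6-joint arm with a two-finger parallel gripper is mounted at the origin on the work surface. World frame = base frame: x ahead of the robot, y to its left, z up, the work surface at z = 0. Lengths are in m, angles in rad, forces in N, time in s.
With the tool pointing down it reaches from about 0.35 to 0.85 m from the base axis. Payload 8.1 kg.
Tool frame: the origin (TCP) lies on the centre line of the jaws, within the pads' length; the fingertips stand 22 mm ahead of it and the grasp point (between the pads) lies 3 mm ahead of it; z points along the fingers, y is the line along which they close (so a half turn about z gives the same grasp; the last joint's range is limited). The gripper opens to 93 mm and grips with 3 to 60 N. Pads are 15 mm wide; open, the fingers measure 128 mm over their backs; the gripper's body (75 mm by 188 mm) begins 65 mm behind the grasp point.
Start: joints at [-1.396, 0.13, 1.488, -0, 1.523, -0.085], TCP at [0.154, -0.58, 0.241] pointing down, gripper open.
Joint ranges: [-2.96, 2.96], [-0.89, 2.26], [0.02, 2.5], [-1.34, 4.48], [0, 2.73], [-2.66, 2.66]. Speed limits (rad/s): [2.39, 2.39, 2.79, 3.14, 3.14, 3.14].

## Interface

Orientations are given as a rotation vector (axis times angle).
In Python, from plant import robot, sensors, read_camera gives the robot as it stands (robot), with the cameras as plain functions and the readings (sensors).
- The arm moves only by the tool shift_gripper, called after "Request:" as name(argument=value, ...) on one line, values as JSON. Schema: {"type":"object","properties":{"segments":{"type":"array","items":{"type":"object","properties":{"finger_gap":{"type":"number"},"dx":{"type":"number"},"dy":{"type":"number"},"dz":{"type":"number"},"twist":{"type":"number"}},"additionalProperties":false,"required":["finger_gap"]},"minItems":1,"maxItems":20},"force":{"type":"number"},"only":{"type":"string"},"quiet":{"type":"boolean"},"lines":{"type":"string"}},"required":["segments"],"additionalProperties":false}. segments is a list of rows, 1 to 20 of them, each an object with the fields finger_gap (the finger opening in m), dx, dy, dz (the shift in shares of the most that a row can go, 1 being 50 mm), twist (a turn about the tool's z in normalised numbers (1 is pi/2 rad)); a field left out counts as zero (the opening has to be given); each row shifts and turns the commanded pose from where the row before left it, along the tool's axes as they then stand; what a row does not reach is not made up. A row lasts 1/10 s, in which the tool goes at most 0.05 m and 0.15 rad, less where a joint would pass 70% of its speed; a pose out of reach is approached as far as the arm can. The fingers move at their own pace and stop on an object; force is the grip in N (left out, the last holds). Time passes only in rows, so rows that do not move let the fingers close. The tool returns the time, the measured TCP pose, the force, the opening and the grip force at its end. only (a regular expression) keeps the lines of the reply that match it, lines (a string "A,B") keeps lines A to B, and quiet returns only ok. No shift or turn number may pass 1 either way. Input that does not fit is refused with a message, and nothing moves.
- sensors.read_state(): the state, without advancing time (a new reading comes with each control period).
- read_camera(name): name is "scene" or "top" or "wrist"; returns a dict with "image" (384x512x3 uint8, red, green, blue), "fx", "fy", "cx", "cy" (pixels), "R" (3x3) and "t" (3): a world point X has camera coordinates R X + t. Camera axes: x right, y down, z forward; pixel columns grow to the right and rows downward; lengths in m; the calibration is good to about 2 mm. A picture is of the moment at which its call begins. There is no depth.
- robot.close_job(): hands the job in; it is judged then, once.
The state is a dict: "t": time; "q": joint angles; "dq": joint speeds; "joint_torque": joint torques, N m; "tool_pos": TCP position; "orientation": TCP orientation; "force": force on the tool from outside, world axes, zero at the start; "wrist_torque": the same for the moment, N m; "opening": finger opening in m; "gripper_force": force on a finger pad.
Only numpy, scipy, OpenCV 4.12 (cv2) and the standard library are available. Lean on these libraries where they do the work, as an engineer would, in place of code of your own. Each camera call takes 0.05 s, during which the arm holds its last target. There are 200 camera calls.

## Working session

There is one attempt and no reset: what is moved stays moved. The work goes in short steps, Python scripts to look and compute and a tool call to move; the robot and the scene stay as the last step left them, time stands still between calls to the robot, and variables do not carry over. Pictures are saved under pics/ and viewed, at most 14 in all, crops included, and the job is handed in when it is done.

```bash
ls; mkdir -p pics; cat > h.py <<'E'
import numpy as np, cv2
from scipy.spatial.transform import Rotation as Ro
from plant import robot, sensors, read_camera
def cam(n,f=None):
    c=read_camera(n)
    if f: cv2.imwrite('pics/'+f+'.png',c['image'][:,:,::-1])
    return c
def ray(c,u,v,z):
    R=np.array(c['R']);t=np.array(c['t']);o=-R.T@t
    d=R.T@np.array([(u-c['cx'])/c['fx'],(v-c['cy'])/c['fy'],1]);return o+d*(z-o[2])/d[2]
def proj(c,X):
    p=np.array(c['R'])@np.array(X)+np.array(c['t']);return np.array([c['fx']*p[0]/p[2]+c['cx'],c['fy']*p[1]/p[2]+c['cy']])
def st():
    s=sensors.read_state();return s,Ro.from_rotvec(s['orientation']).as_matrix()
E
python3 - <<'E'
from h import *
for n in ('scene','top'):
    c=cam(n,n+'0'); im=c['image'][:,:,::-1]
    cv2.imwrite('pics/'+n+'0.png',cv2.resize(im,(800,600)))
    R=np.array(c['R']);print(n,c['fx'],c['cx'],c['cy'],-R.T@np.array(c['t']));print(R)
s,R=st();print(R,s)
E
```

```text
pics
plant.py
scene 415.27501619629624 247.53417916332953 187.94160697082273 [1.34687408 0.45360509 0.7885754 ]
[[-0.59606003  0.80264821  0.02164011]
 [ 0.48063614  0.37825842 -0.7911444 ]
 [-0.64319619 -0.46116853 -0.61124646]]
top 481.10388598080647 262.54753857684375 190.34075954194634 [ 0.31656583 -0.07671664  1.61152745]
[[ 0.01765227 -0.99984064 -0.00266167]
 [-0.98338446 -0.01688056 -0.18074857]
 [ 0.18067484  0.00580807 -0.98352573]]
[[ 9.66436196e-01  2.56906563e-01 -3.10532670e-04]
 [ 2.56906720e-01 -9.66434794e-01  1.65096540e-03]
 [ 1.24034269e-04 -1.67533065e-03 -9.99998589e-01]] {'t': 0.1, 'q': array([-1.39640718e+00,  1.31093636e-01,  1.48915378e+00, -1.93914887e-05,
        1.52302504e+00, -8.54301432e-02]), 'dq': array([ 0.00174816, -0.00199188, -0.00201967, -0.0011805 , -0.00111076,
       -0.00018125]), 'joint_torque': array([ 5.19648747e-04, -5.61341214e+01, -4.93095446e+01,  7.71464291e-02,
        2.91238603e-02, -2.20662145e-05]), 'tool_pos': array([ 0.15405728, -0.57938742,  0.23969667]), 'orientation': array([-3.11345700e+00, -4.06760390e-01,  1.47641497e-04]), 'force': array([-0.5908931 ,  0.14818634,  0.83253142]), 'wrist_torque': array([-0.00014568,  0.00683491,  0.0091518 ]), 'gripper_force': 0.0, 'opening': 0.09315767788325598}
```

View pics/top0.png

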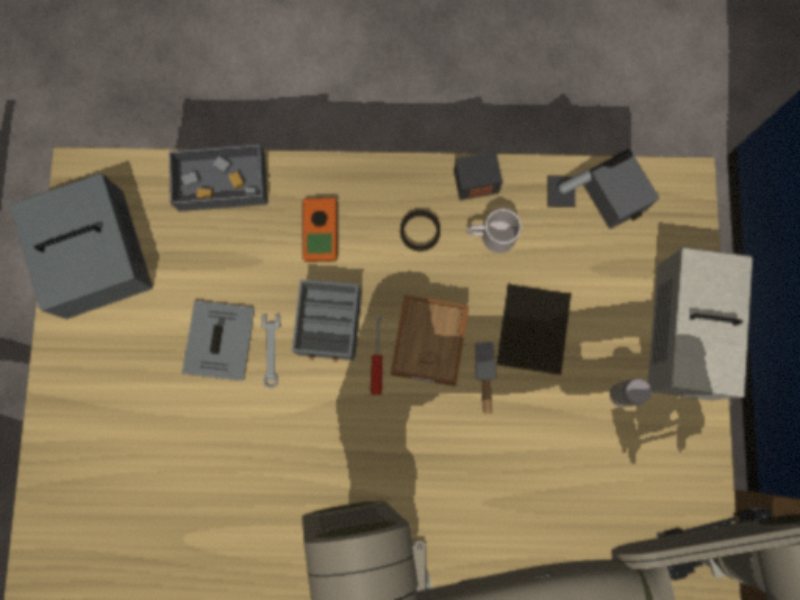

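View pics/scene0.png

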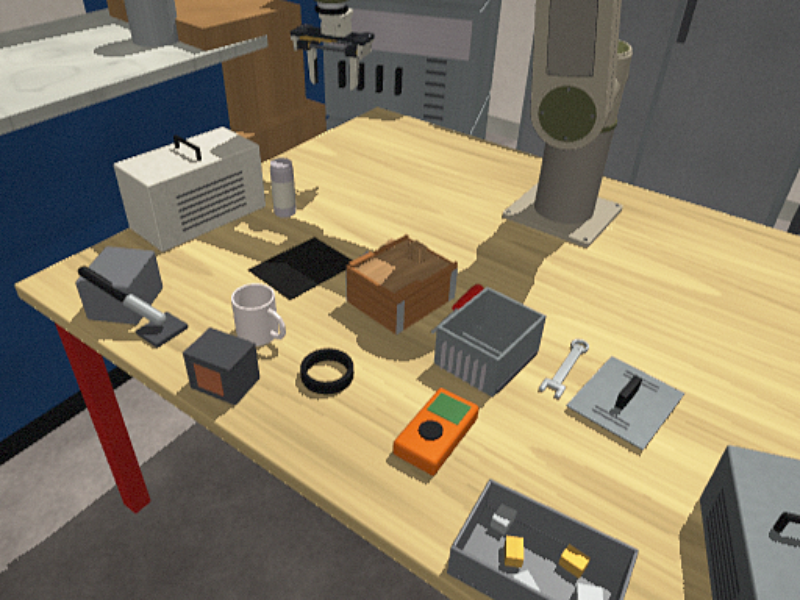

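The top view shows the bay at (327,318), the box at (430,340), the mat at (535,328) and the cover at (218,338), with pixels on the 800x600 scale. The bay fins face the far (+x) side. I need a close-up to find which end of the lid is its front.

```bash
python3 - <<'E'
from h import *
a=cv2.imread('pics/top0.png');b=cv2.imread('pics/scene0.png')
A=cv2.resize(a[270:400,170:590],(800,248),interpolation=3)
B=cv2.resize(b[220:340,330:560],(640,334),interpolation=3)
o=np.zeros((590,800,3),np.uint8);o[:248]=A;o[252:586,:640]=B
cv2.imwrite('pics/c1.png',o)
c=cam('top')
for n,u,v,z in [('box',430,340,.085),('bay',327,318,.084),('mat',535,328,.003),('cover',218,338,.012)]:
    print(n,ray(c,u*.64,v*.64,z))
E
```

```text
box [ 0.5092113  -0.10965296  0.085     ]
bay [0.55118938 0.10266888 0.084     ]
mat [ 0.54954681 -0.33768048  0.003     ]
cover [0.51486814 0.34318534 0.012     ]
```

View pics/c1.png

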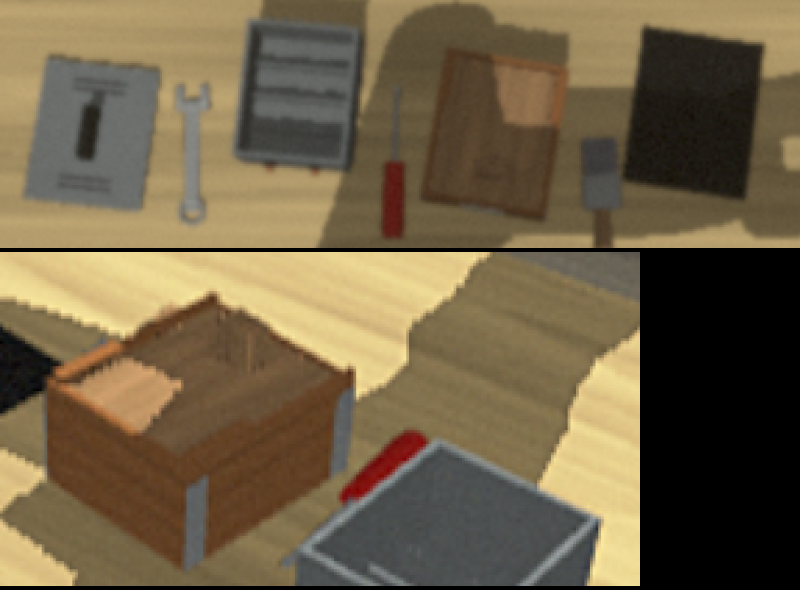

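Grip is at the robot-side end of the lid, so the front faces world -x. I'm moving over the box for a wrist view.

Units first: shifts go in shares of 50 mm and turns go in shares of pi/2 rad. So -0.045 m is -0.9, 0.034 m is 0.68, 0.11 rad / 1.5708 = 0.07.

Request:
shift_gripper(segments=[{"finger_gap":0.06,"dz":-0.9},{"finger_gap":0.06,"dz":-0.9},{"finger_gap":0.06,"dx":0.68,"dy":-0.64},{"finger_gap":0.06,"dx":0.68,"dy":-0.64},{"finger_gap":0.06,"dx":0.68,"dy":-0.64},{"finger_gap":0.06,"dx":0.68,"dy":-0.64},{"finger_gap":0.06,"dx":0.68,"dy":-0.64},{"finger_gap":0.06,"dx":0.68,"dy":-0.64},{"finger_gap":0.06,"dx":0.68,"dy":-0.64},{"finger_gap":0.06,"dx":0.68,"dy":-0.64},{"finger_gap":0.06,"dx":0.68,"dy":-0.64},{"finger_gap":0.06,"dx":0.68,"dy":-0.64},{"finger_gap":0.06,"dx":0.68,"dy":-0.64},{"finger_gap":0.06,"dx":0.68,"dy":-0.64},{"finger_gap":0.06,"twist":0.0637},{"finger_gap":0.06,"twist":0.0637},{"finger_gap":0.06,"twist":0.0637},{"finger_gap":0.06,"twist":0.07},{"finger_gap":0.06}], force=15)

```text
t: 2.05
tool_pos: [0.4497, -0.1038, 0.3304]
orientation: [-3.132, 0.238, 0.001]
force: [0.3, -0.8, -0.6]
opening: 0.0601
gripper_force: 0.0
```

```bash
python3 - <<'E'
from h import *
c=cam('wrist'); cv2.imwrite('pics/w1.png',cv2.resize(c['image'][:,:,::-1],(800,600)))
R=np.array(c['R']);print(-R.T@np.array(c['t']),c['fx']);print(R)
s,T=st();print(s['tool_pos'],T)
E
```

```text
[ 0.53319271 -0.11713872  0.47390665] 320.2975796774587
[[-0.15147104 -0.98846102 -0.00115447]
 [-0.94271859  0.14411012  0.30085534]
 [-0.29721741  0.04665921 -0.95366909]]
[ 0.4497055  -0.10386468  0.33038481] [[ 9.89085062e-01 -1.47344951e-01 -4.53817498e-04]
 [-1.47344894e-01 -9.89085162e-01  1.57558580e-04]
 [-4.72079615e-04 -8.89711467e-05 -9.99999885e-01]]
```

View pics/w1.png

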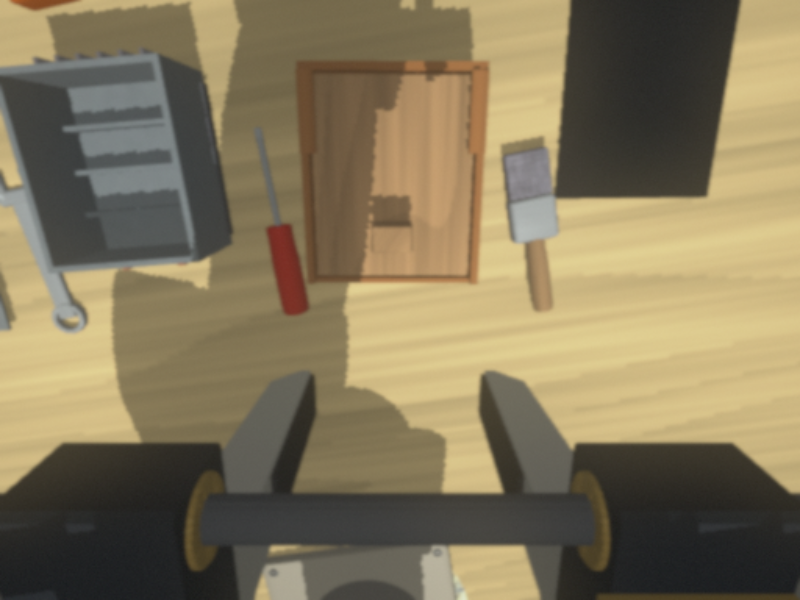

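The wrist view shows the box with outer corners at about (297,62), (489,62), (307,282) and (478,282). The grip top is at about (372–412, 225–250).

```bash
python3 - <<'E'
from h import *
c=cam('wrist')
q=lambda u,v,z:ray(c,u*.64,v*.64,z)[:2]
a,b,d,e=q(297,62,.09),q(489,62,.09),q(307,282,.086),q(478,282,.081)
r=(a+b)/2;f=(q(307,282,.086)+q(478,282,.086))/2
x=(r-f);print('len',np.linalg.norm(x),'w',np.linalg.norm(a-b),np.linalg.norm(d-q(478,282,.086)),'yaw',np.degrees(np.arctan2(x[1],x[0])),'ctr',(r+f)/2,
 'yaws from y',np.degrees(np.arctan2((a-b)[1],(a-b)[0]))-90)
x/=np.linalg.norm(x)
print('grip expected',r-x*(122)/1e3)
g=[q(372,225,.112),q(412,225,.112),q(412,250,.112),q(372,250,.112)];print(np.mean(g,0),g)
print('mat corners',q(557,197,.003),q(707,195,.003))
print('bay corners',q(155,53,.084),q(5,75,.084),q(230,235,.0),q(190,262,.084),q(60,268,.084))
E
```

```text
len 0.1586809787551737 w 0.13356311626040485 0.1365657013378441 yaw -8.776598157230378 ctr [ 0.51461953 -0.11055154] yaws from y -8.499353842893285
grip expected [ 0.47245953 -0.10404245]
[ 0.47555966 -0.10431646] [array([ 0.4866667 , -0.09144713]), array([ 0.48242157, -0.11992085]), array([ 0.46442126, -0.117402  ]), array([ 0.46872913, -0.08849587])]
mat corners [ 0.47284182 -0.25642482] [ 0.4543125  -0.39285108]
bay corners [0.62438199 0.0419525 ] [0.62650242 0.15177221] [0.48280574 0.05116545] [0.47553272 0.0580729 ] [0.48607889 0.16184952]
```

To row units: 0.045 m is 0.9, 0.0245 m is 0.49.

Request:
shift_gripper(segments=[{"finger_gap":0.06,"dx":0.49,"dy":-0.074},{"finger_gap":0.06,"dz":0.9},{"finger_gap":0.06,"dz":0.9},{"finger_gap":0.06,"dz":0.9},{"finger_gap":0.06,"dz":0.6},{"finger_gap":0.06,"dz":0.6},{"finger_gap":0.06,"dz":0.6},{"finger_gap":0.06},{"finger_gap":0.025},{"finger_gap":0.025},{"finger_gap":0.025},{"finger_gap":0.025},{"finger_gap":0.025}], force=15)

```text
t: 3.45
tool_pos: [0.4747, -0.104, 0.1059]
orientation: [3.133, -0.235, 0.0]
force: [-1.2, -1.0, 1.1]
opening: 0.0296
gripper_force: 15.0
```

To row units: -0.003 m is -0.06, -0.0025 m is -0.05.

Request:
shift_gripper(segments=[{"finger_gap":0.025,"dz":-0.06},{"finger_gap":0.025,"dz":-0.06},{"finger_gap":0.025,"dz":-0.05},{"finger_gap":0.025},{"finger_gap":0.025},{"finger_gap":0.025}])

```text
t: 4.05
tool_pos: [0.4746, -0.104, 0.1141]
orientation: [3.133, -0.236, -0.0]
force: [-1.1, -0.3, -1.1]
opening: 0.0301
gripper_force: 15.0
```

```bash
python3 - <<'E'
from h import *
c=cam('wrist'); cv2.imwrite('pics/w2.png',cv2.resize(c['image'][:,:,::-1],(800,600)))
E
```

```text
(no output)
```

View pics/w2.png

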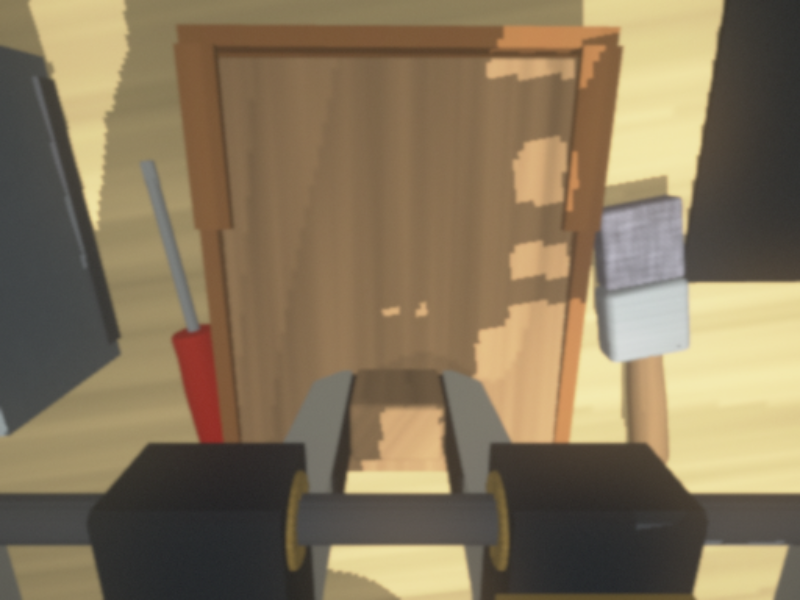

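The block is held squarely between the fingers and the lid is still under the rails (front corners at about (215,228) and (590,228)). Next I draw it out.

To row units: -0.01 m is -0.2.

Request:
shift_gripper(segments=[{"finger_gap":0.025,"dx":-0.2},{"finger_gap":0.025,"dx":-0.2}])

```text
t: 4.3
tool_pos: [0.4539, -0.1008, 0.1139]
orientation: [-3.133, 0.236, 0.001]
force: [-0.4, 0.9, -1.2]
opening: 0.03
gripper_force: 15.0
```

Request:
shift_gripper(segments=[{"finger_gap":0.025,"dx":-0.24},{"finger_gap":0.025,"dx":-0.24},{"finger_gap":0.025,"dx":-0.24},{"finger_gap":0.025,"dx":-0.24},{"finger_gap":0.025,"dx":-0.2},{"finger_gap":0.025}])

```text
t: 4.9
tool_pos: [0.3961, -0.092, 0.114]
orientation: [3.133, -0.236, -0.0]
force: [-0.3, -0.0, -1.5]
opening: 0.0297
gripper_force: 15.0
```

```bash
python3 - <<'E'
from h import *
c=cam('wrist'); cv2.imwrite('pics/w3.png',cv2.resize(c['image'][:,:,::-1],(800,600)))
E
```

```text
(no output)
```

View pics/w3.png

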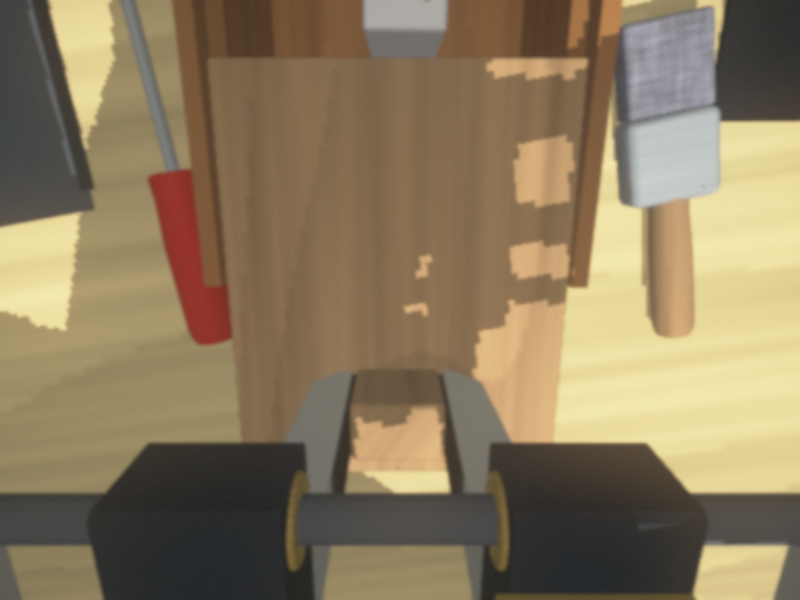

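The lid is clear of the rails, with its rear edge at row 57. A capacitor has come into view. I'm raising the lid and measuring the mat, cover and bay in the top view.

To row units: -0.03 m is -0.6, -0.02 m is -0.4.

Request:
shift_gripper(segments=[{"finger_gap":0.025,"dz":-0.6},{"finger_gap":0.025,"dz":-0.6},{"finger_gap":0.025,"dz":-0.4},{"finger_gap":0.025}])

```text
t: 5.35
tool_pos: [0.3996, -0.093, 0.1974]
orientation: [3.131, -0.236, 0.009]
force: [1.3, -0.6, -1.3]
opening: 0.0303
gripper_force: 15.0
```

```bash
python3 - <<'E'
from h import *
c=cam('top','t2'); im=c['image']; h=cv2.cvtColor(im,cv2.COLOR_RGB2HSV)
def rect(m,z,lo=300):
    cs,_=cv2.findContours(m.astype(np.uint8),cv2.RETR_EXTERNAL,2)
    for k in cs:
        if cv2.contourArea(k)>lo:
            b=cv2.boxPoints(cv2.minAreaRect(k)); P=np.array([ray(c,u,v,z)[:2] for u,v in b])
            e=P[1]-P[0],P[2]-P[1]
            print(np.round(P.mean(0),4),[round(float(np.linalg.norm(x)),3) for x in e],[round(float(np.degrees(np.arctan2(x[1],x[0]))),1) for x in e])
v=h[...,2];s=h[...,1]
print('mat');m=(v<40);m[:,:300]=0;m[:150]=0;m[260:]=0;m[:,390:]=0;rect(m,.003)
print('cover');m=(s<60);m[:180]=0;m[260:]=0;m[:,:105]=0;m[:,168:]=0
m=cv2.morphologyEx(m.astype(np.uint8),cv2.MORPH_CLOSE,np.ones((9,9)));rect(m,.010)
print('bay');m=(s<60);m[:165]=0;m[250:]=0;m[:,:182]=0;m[:,240:]=0
m=cv2.morphologyEx(m.astype(np.uint8),cv2.MORPH_CLOSE,np.ones((9,9)));rect(m,.06)
E
```

```text
mat
[ 0.5503 -0.3341] [0.17, 0.131] [-7.3, -96.3]
cover
[0.5122 0.3443] [0.164, 0.134] [-4.3, -97.5]
bay
[0.5554 0.1072] [0.162, 0.132] [-3.5, -95.2]
```

To row units: 0.035 m is 0.7, 0.027 m is 0.54.

Request:
shift_gripper(segments=[{"finger_gap":0.025,"dx":0.36,"dy":0.54},{"finger_gap":0.025,"dx":0.36,"dy":0.54},{"finger_gap":0.025,"dx":0.36,"dy":0.54},{"finger_gap":0.025,"dx":0.36,"dy":0.54},{"finger_gap":0.025,"dx":0.36,"dy":0.56},{"finger_gap":0.025,"dx":0.36,"dy":0.56},{"finger_gap":0.025,"dx":0.36,"dy":0.54},{"finger_gap":0.025,"dx":0.36,"dy":0.54},{"finger_gap":0.025,"dz":0.7},{"finger_gap":0.025,"dz":0.7},{"finger_gap":0.025,"dz":0.7},{"finger_gap":0.025,"dz":0.4},{"finger_gap":0.025,"dz":0.4},{"finger_gap":0.025}])

```text
t: 6.8
tool_pos: [0.5037, -0.3267, 0.043]
orientation: [-3.127, 0.235, 0.013]
force: [-1.2, -0.1, -1.3]
opening: 0.0298
gripper_force: 15.0
```

```bash
python3 - <<'E'
from h import *
c=cam('wrist'); cv2.imwrite('pics/w4.png',cv2.resize(c['image'][:,:,::-1],(800,600)))
E
```

```text
(no output)
```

View pics/w4.png

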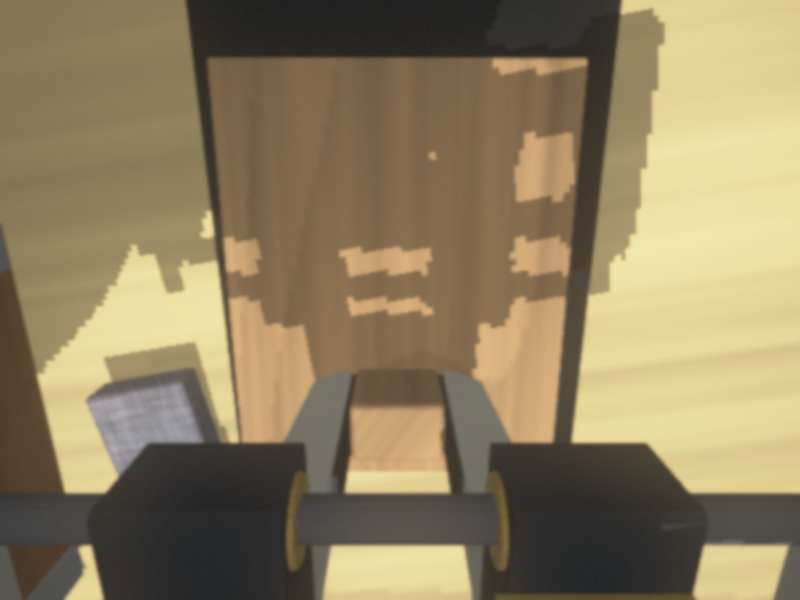

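The lid hangs over the mat, about 8 mm short of the middle along x. I'll correct that and lower it.

To row units: 0.009 m is 0.18, 0.003 m is 0.06.

Request:
shift_gripper(segments=[{"finger_gap":0.025,"dx":0.18,"dy":0.04},{"finger_gap":0.025,"dz":0.08},{"finger_gap":0.025,"dz":0.06},{"finger_gap":0.025,"dz":0.06},{"finger_gap":0.025}])

```text
t: 7.35
tool_pos: [0.5155, -0.3325, 0.0387]
orientation: [-3.132, 0.236, 0.001]
force: [0.1, 0.4, -1.2]
opening: 0.03
gripper_force: 15.0
```

To row units: 0.003 m is 0.06, 0.002 m is 0.04.

Request:
shift_gripper(segments=[{"finger_gap":0.025,"dz":0.06},{"finger_gap":0.025,"dz":0.04},{"finger_gap":0.025},{"finger_gap":0.025}])

```text
t: 7.75
tool_pos: [0.5159, -0.3328, 0.0342]
orientation: [3.133, -0.236, 0.0]
force: [0.1, -0.1, -0.4]
opening: 0.0297
gripper_force: 15.0
```

To row units: -0.05 m is -1, -0.044 m is -0.88.

Request:
shift_gripper(segments=[{"finger_gap":0.025,"dz":0.03},{"finger_gap":0.06},{"finger_gap":0.06},{"finger_gap":0.06},{"finger_gap":0.06,"dz":-0.3},{"finger_gap":0.06,"dz":-0.8},{"finger_gap":0.06,"dz":-1},{"finger_gap":0.06,"dz":-1},{"finger_gap":0.06,"dz":-1},{"finger_gap":0.06,"dz":-1},{"finger_gap":0.06,"dx":-0.4,"dy":-0.88},{"finger_gap":0.06,"dx":-0.4,"dy":-0.88},{"finger_gap":0.06,"dx":-0.4,"dy":-0.88},{"finger_gap":0.06,"dx":-0.4,"dy":-0.88},{"finger_gap":0.06,"dx":-0.4,"dy":-0.88},{"finger_gap":0.06},{"finger_gap":0.06}])

```text
t: 9.45
tool_pos: [0.4499, -0.0995, 0.289]
orientation: [3.132, -0.232, 0.003]
force: [0.4, -0.1, -0.0]
opening: 0.0599
gripper_force: 0.0
```

```bash
python3 - <<'E'
from h import *
c=cam('wrist','w5r'); cv2.imwrite('pics/w5.png',cv2.resize(c['image'][:,:,::-1],(800,600)))
np.savez('w5',**c)
c=cam('top','t5r')
E
```

```text
(no output)
```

View pics/w5.png

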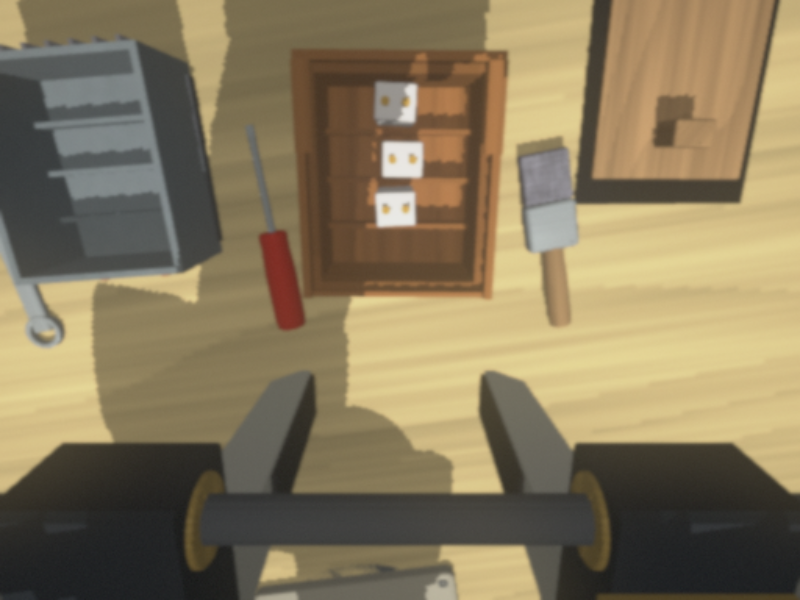

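Three capacitors stand in the box, with terminal pairs at about (386/406,101), (391/413,158) and (386/405,208). The front stall is empty. The lid lies flat on the mat, grip up.

To row units: -0.04 m is -0.8, -0.006 m is -0.12, -0.06 rad / 1.5708 = -0.0382.

```bash
python3 - <<'E'
from h import *
c=dict(np.load('w5.npz'))
for a,b in [((386,101),(406,101)),((391,158),(413,158)),((386,208),(405,209))]:
    A=ray(c,a[0]*.64,a[1]*.64,.074);B=ray(c,b[0]*.64,b[1]*.64,.074);print(((A+B)/2)[:2],np.linalg.norm(A-B),np.degrees(np.arctan2(*(A-B)[1::-1]))-90)
h=cv2.cvtColor(c['image'],cv2.COLOR_RGB2HSV);m=((h[...,1]<45)&(h[...,2]>140)).astype(np.uint8);m[:,:225]=0;m[:,290:]=0;m[160:]=0
m=cv2.morphologyEx(m,cv2.MORPH_CLOSE,np.ones((7,7)))
for k in cv2.findContours(m,0,2)[0]:
    r=cv2.minAreaRect(k)
    if cv2.contourArea(k)>100:print('rect',r,ray(c,*r[0],.071)[:2])
B=np.array([.514,-.1103]);x=np.array([np.cos(np.radians(-8.6)),np.sin(np.radians(-8.6))])
print('stalls',[(B+x*d).round(4) for d in (-.0185,.0175,.0535)])
q=lambda u,v,z:ray(c,u*.64,v*.64,z)[:2]
print('lid grip top',np.mean([q(676,121,.04),q(716,121,.04),q(712,151,.04),q(671,151,.04)],0))
E
```

```text
[ 0.56639258 -0.11656823] 0.013286416644110415 -8.487603533450269
[ 0.52995687 -0.11527551] 0.01508975187218394 -8.485482275612327
[ 0.4968705  -0.10580659] 0.013435863504729185 -11.451522728207593
rect ((252.5, 133.0), (22.0, 25.0), 90.0) [ 0.49714654 -0.10514005]
rect ((257.0, 101.5), (23.0, 26.0), 90.0) [ 0.52958643 -0.11494447]
rect ((253.5, 65.5), (25.0, 25.0), 90.0) [ 0.56583623 -0.11654276]
stalls [array([ 0.4957, -0.1075]), array([ 0.5313, -0.1129]), array([ 0.5669, -0.1183])]
lid grip top [ 0.5130948  -0.33175192]
```

Request:
shift_gripper(segments=[{"finger_gap":0.06,"dx":-0.12,"dy":-0.8},{"finger_gap":0.06,"dx":-0.12,"dy":-0.8},{"finger_gap":0.06,"dx":-0.12,"dy":-0.8},{"finger_gap":0.06,"dx":-0.12,"dy":-0.8},{"finger_gap":0.06,"dx":-0.12,"dy":-0.8,"twist":-0.0382},{"finger_gap":0.06},{"finger_gap":0.06}])

```text
t: 10.25
tool_pos: [0.4506, 0.1016, 0.2875]
orientation: [3.138, -0.141, -0.001]
force: [-0.2, 0.4, -1.6]
opening: 0.0599
gripper_force: 0.0
```

```bash
python3 - <<'E'
from h import *
c=cam('wrist','w6r'); cv2.imwrite('pics/w6.png',cv2.resize(c['image'][:,:,::-1],(800,600)))
np.savez('w6',**c)
E
```

```text
(no output)
```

View pics/w6.png

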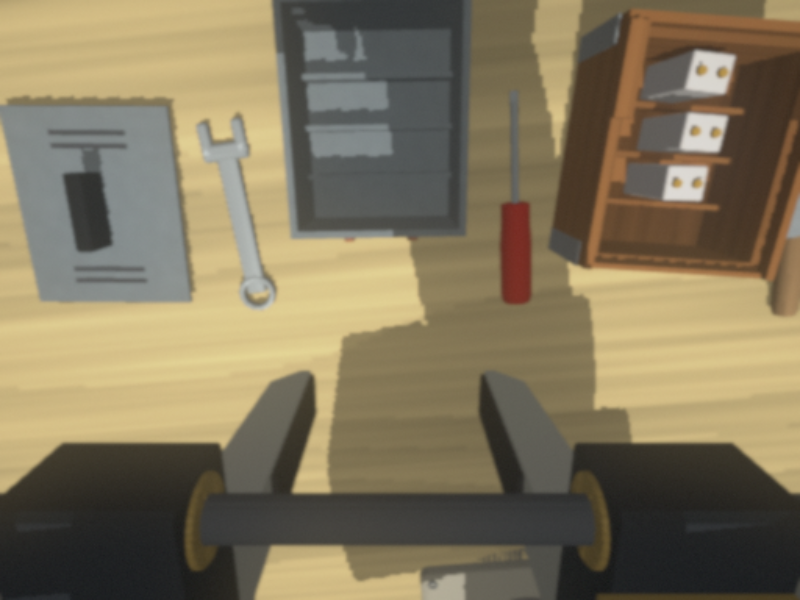

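In the wrist view the bay's front rim corners are at (291,238) and (466,236), and its sides run up to (275,0) and (470,0). The cover's plate corners are at (2,105), (172,100), (190,300) and (40,302).

```bash
python3 - <<'E'
from h import *
c=dict(np.load('w6.npz'));q=lambda u,v,z:ray(c,u*.64,v*.64,z)[:2]
a,b=q(291,238,.084),q(466,236,.084);e,d=q(275,0,.084),q(470,0,.084)
an=lambda v:np.degrees(np.arctan2(v[1],v[0]))
print('bay',a,b,np.linalg.norm(a-b),'yaw y',an(a-b)-90,'yaw sides',an(e-a),an(d-b),'widthfar',np.linalg.norm(e-d))
y=np.radians((an(a-b)-90)*.4+.3*(an(e-a)+an(d-b)));x=np.array([np.cos(y),np.sin(y)])
C=(a+b)/2+.075*x;print('ctr',C,np.degrees(y))
# partition front edges' ends, z=.025
for k,l in [((312,176),(448,174)),((306,127),(450,127)),((303,76),(452,76))]:
    p=(q(*k,.025)+q(*l,.025))/2-C;print('part',p@x,p@np.array([-x[1],x[0]]))
P=[q(*t,.012) for t in [(2,105),(172,100),(190,300),(40,302)]]
print('cover',np.mean(P,0),np.linalg.norm(P[1]-P[0]),np.linalg.norm(P[2]-P[1]),an(P[0]-P[1])-90,an(P[1]-P[2]),an(P[0]-P[3]))
H=[q(*t,.042) for t in [(64,175),(103,171),(110,247),(75,250)]]
print('handle',np.mean(H,0),an(H[1]-H[2]),an(H[0]-H[3]))
s,T=st();print(s['tool_pos'],an(T[:2,0]))
E
```

```text
bay [0.4848358  0.17205069] [0.47525362 0.05076752] 0.12166110419788975 yaw y -4.517363261759712 yaw sides -4.9802809428492045 -3.7638806324962455 widthfar 0.11860486334673136
ctr [0.55482063 0.10561577] -4.43019377730752
part -0.03581475553030059 -4.459047785596113e-05
part -0.0004313853062542399 0.0006314931762971051
part 0.035103651576674874 0.00013720891867083796
cover [0.51349214 0.33996135] 0.13275340322670126 0.16167921761959508 -3.625026556795774 -7.349148900901929 -6.870418257303519
handle [0.51296991 0.33357136] -9.811972259111446 -7.939981548179264
[0.45062516 0.10087452 0.28752884] -5.247254907905809
```

To row units: 0.0412 m is 0.824, 0.027 m is 0.54, 0.06 rad / 1.5708 = 0.0382.

Request:
shift_gripper(segments=[{"finger_gap":0.05,"dx":0.54,"dy":0.824},{"finger_gap":0.05,"dx":0.54,"dy":0.824},{"finger_gap":0.05,"dx":0.54,"dy":0.824},{"finger_gap":0.05,"dx":0.54,"dy":0.824},{"finger_gap":0.05,"dx":0.54,"dy":0.824},{"finger_gap":0.05,"dz":0.6,"twist":0.0382},{"finger_gap":0.05,"dz":0.8},{"finger_gap":0.05,"dz":0.8},{"finger_gap":0.05},{"finger_gap":0.05}], force=20)

```text
t: 11.3
tool_pos: [0.5653, -0.1169, 0.1777]
orientation: [-3.132, 0.24, 0.003]
force: [0.6, 0.2, 0.1]
opening: 0.0501
gripper_force: 0.0
```

To row units: -0.035 m is -0.7, 0.03 m is 0.6.

Request:
shift_gripper(segments=[{"finger_gap":0.05,"dx":0.02,"dz":0.7},{"finger_gap":0.05,"dz":0.7},{"finger_gap":0.05,"dz":0.6},{"finger_gap":0.05,"dz":0.54},{"finger_gap":0.05},{"finger_gap":0.02},{"finger_gap":0.02},{"finger_gap":0.02},{"finger_gap":0.02},{"finger_gap":0.02,"dz":-0.4},{"finger_gap":0.02,"dz":-0.7},{"finger_gap":0.02,"dz":-0.7},{"finger_gap":0.02,"dz":-0.4},{"finger_gap":0.02},{"finger_gap":0.02}])

```text
t: 12.8
tool_pos: [0.5672, -0.1155, 0.1607]
orientation: [3.133, -0.236, 0.001]
force: [-0.4, -0.2, -2.1]
opening: 0.0284
gripper_force: 19.9
```

To row units: -0.0368 m is -0.736, 0.0015 m is 0.03, -0.073 rad / 1.5708 = -0.0465.

Request:
shift_gripper(segments=[{"finger_gap":0.02,"dx":0.03,"dy":-0.736},{"finger_gap":0.02,"dx":0.03,"dy":-0.736},{"finger_gap":0.02,"dx":0.03,"dy":-0.736},{"finger_gap":0.02,"dx":0.03,"dy":-0.736},{"finger_gap":0.02,"dx":0.03,"dy":-0.736},{"finger_gap":0.02,"dx":0.03,"dy":-0.736},{"finger_gap":0.02,"twist":-0.0465},{"finger_gap":0.02},{"finger_gap":0.02}])

```text
t: 13.7
tool_pos: [0.6079, 0.1011, 0.1587]
orientation: [3.139, -0.124, -0.005]
force: [1.0, 0.1, -0.3]
opening: 0.0279
gripper_force: 19.9
```

To row units: 0.03 m is 0.6, 0.025 m is 0.5.

Request:
shift_gripper(segments=[{"finger_gap":0.02,"dx":0.02,"dz":0.6},{"finger_gap":0.02,"dz":0.6},{"finger_gap":0.02,"dz":0.5},{"finger_gap":0.02,"dz":0.3},{"finger_gap":0.02,"dz":0.12},{"finger_gap":0.02},{"finger_gap":0.02}])

```text
t: 14.4
tool_pos: [0.6107, 0.1011, 0.0556]
orientation: [-3.139, 0.123, -0.002]
force: [-0.9, 0.8, -0.9]
opening: 0.0277
gripper_force: 20.0
```

To row units: 0.003 m is 0.06, 0.002 m is 0.04.

Request:
shift_gripper(segments=[{"finger_gap":0.02,"dx":-0.02,"dz":0.06},{"finger_gap":0.02,"dz":0.04},{"finger_gap":0.02},{"finger_gap":0.02}])

```text
t: 14.8
tool_pos: [0.6106, 0.1015, 0.0526]
orientation: [-3.139, 0.121, -0.006]
force: [-4.3, -1.6, 13.6]
opening: 0.028
gripper_force: 20.0
```

To row units: -0.05 m is -1, 0.037 m is 0.74, 0.073 rad / 1.5708 = 0.0465.

Request:
shift_gripper(segments=[{"finger_gap":0.05},{"finger_gap":0.05},{"finger_gap":0.05,"dz":-0.6},{"finger_gap":0.05,"dz":-1},{"finger_gap":0.05,"dz":-0.8},{"finger_gap":0.05,"dx":-0.21,"dy":0.74},{"finger_gap":0.05,"dx":-0.21,"dy":0.74},{"finger_gap":0.05,"dx":-0.21,"dy":0.74},{"finger_gap":0.05,"dx":-0.21,"dy":0.74},{"finger_gap":0.05,"dx":-0.21,"dy":0.74},{"finger_gap":0.05,"dx":-0.21,"dy":0.74},{"finger_gap":0.05,"twist":0.0465},{"finger_gap":0.05},{"finger_gap":0.05}])

```text
t: 16.2
tool_pos: [0.529, -0.1147, 0.1695]
orientation: [-3.133, 0.233, 0.0]
force: [0.2, 0.2, 0.7]
opening: 0.0497
gripper_force: 0.0
```

```bash
cat > capchk.py <<'E'
from h import *
c=cam('top');h=cv2.cvtColor(c['image'],cv2.COLOR_RGB2HSV)
C=np.array([.5548,.1056]);y=np.radians(-4.43);X=np.array([[np.cos(y),np.sin(y)],[-np.sin(y),np.cos(y)]])
m=((h[...,1]<40)&(h[...,2]>125)).astype(np.uint8);m[:165]=0;m[235:]=0;m[:,:185]=0;m[:,236:]=0
for k in cv2.findContours(m,0,2)[0]:
    if cv2.contourArea(k)>15:
        r=cv2.minAreaRect(k);print(r[0],r[1],cv2.contourArea(k),'bay xy mm',(X@(ray(c,*r[0],.071)[:2]-C)*1e3).round(1))
cv2.imwrite('pics/cc.png',cv2.resize(c['image'][160:240,180:290,::-1],(770,560),interpolation=2))
E
python3 capchk.py
```

```text
(210.0, 188.0) (8.0, 8.0) 55.0 bay xy mm [49.6  2. ]
```

View pics/cc.png

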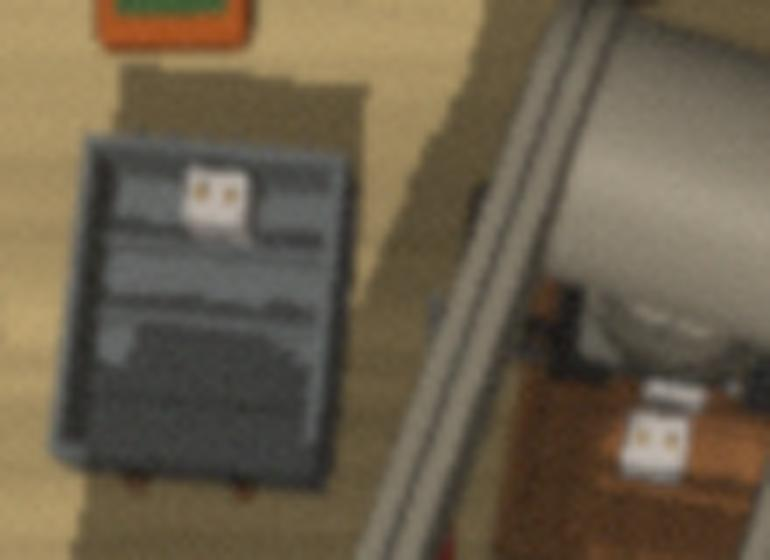

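The first capacitor stands upright in the rear stall of the bay, at crop (215,195). Next is the second one.

To row units: -0.035 m is -0.7, 0.03 m is 0.6.

Request:
shift_gripper(segments=[{"finger_gap":0.05,"dx":0.02,"dz":0.7},{"finger_gap":0.05,"dz":0.7},{"finger_gap":0.05,"dz":0.6},{"finger_gap":0.05,"dz":0.36},{"finger_gap":0.05},{"finger_gap":0.02},{"finger_gap":0.02},{"finger_gap":0.02},{"finger_gap":0.02},{"finger_gap":0.02,"dz":-0.4},{"finger_gap":0.02,"dz":-0.7},{"finger_gap":0.02,"dz":-0.7},{"finger_gap":0.02,"dz":-0.5},{"finger_gap":0.02},{"finger_gap":0.02}])

```text
t: 17.75
tool_pos: [0.5303, -0.1153, 0.1671]
orientation: [3.132, -0.236, 0.002]
force: [-0.5, 0.1, -1.7]
opening: 0.0278
gripper_force: 20.0
```

To row units: -0.0372 m is -0.744, 0.0015 m is 0.03, -0.073 rad / 1.5708 = -0.0465.

Request:
shift_gripper(segments=[{"finger_gap":0.02,"dx":0.03,"dy":-0.744},{"finger_gap":0.02,"dx":0.03,"dy":-0.744},{"finger_gap":0.02,"dx":0.03,"dy":-0.744},{"finger_gap":0.02,"dx":0.03,"dy":-0.744},{"finger_gap":0.02,"dx":0.03,"dy":-0.744},{"finger_gap":0.02,"dx":0.03,"dy":-0.744},{"finger_gap":0.02,"twist":-0.0465},{"finger_gap":0.02},{"finger_gap":0.02},{"finger_gap":0.02,"dz":0.6},{"finger_gap":0.02,"dz":0.6},{"finger_gap":0.02}])

```text
t: 18.95
tool_pos: [0.5684, 0.1028, 0.1012]
orientation: [3.138, -0.126, -0.014]
force: [-1.4, -0.1, -1.8]
opening: 0.0279
gripper_force: 20.0
```

To row units: 0.002 m is 0.04, -0.001 m is -0.02.

Request:
shift_gripper(segments=[{"finger_gap":0.02,"dx":0.04,"dy":-0.02},{"finger_gap":0.02},{"finger_gap":0.02}])

```text
t: 19.25
tool_pos: [0.5758, 0.105, 0.1087]
orientation: [-3.139, 0.122, -0.005]
force: [0.1, -0.3, -0.3]
opening: 0.0276
gripper_force: 20.0
```

To row units: 0.02 m is 0.4, 0.003 m is 0.06.

Request:
shift_gripper(segments=[{"finger_gap":0.02,"dx":-0.05,"dz":0.4},{"finger_gap":0.02,"dz":0.4},{"finger_gap":0.02,"dz":0.2},{"finger_gap":0.02},{"finger_gap":0.02},{"finger_gap":0.02,"dz":0.06},{"finger_gap":0.02},{"finger_gap":0.02}])

```text
t: 20.05
tool_pos: [0.5722, 0.1053, 0.0542]
orientation: [-3.139, 0.121, -0.001]
force: [-0.1, -0.2, -1.7]
opening: 0.0278
gripper_force: 20.0
```

To row units: 0.002 m is 0.04, 0.001 m is 0.02.

Request:
shift_gripper(segments=[{"finger_gap":0.02,"dz":0.04},{"finger_gap":0.02,"dz":0.02},{"finger_gap":0.02},{"finger_gap":0.02}])

```text
t: 20.45
tool_pos: [0.5731, 0.1053, 0.0531]
orientation: [-3.139, 0.121, -0.004]
force: [-5.4, -1.3, 14.6]
opening: 0.0281
gripper_force: 20.0
```

To row units: -0.05 m is -1, 0.036 m is 0.72, 0.083 rad / 1.5708 = 0.0528.

Request:
shift_gripper(segments=[{"finger_gap":0.05},{"finger_gap":0.05},{"finger_gap":0.05,"dz":-0.6},{"finger_gap":0.05,"dz":-1},{"finger_gap":0.05,"dz":-0.8},{"finger_gap":0.05,"dx":-0.198,"dy":0.72},{"finger_gap":0.05,"dx":-0.198,"dy":0.72},{"finger_gap":0.05,"dx":-0.198,"dy":0.72},{"finger_gap":0.05,"dx":-0.198,"dy":0.72},{"finger_gap":0.05,"dx":-0.198,"dy":0.72},{"finger_gap":0.05,"dx":-0.198,"dy":0.72},{"finger_gap":0.05,"twist":0.0528},{"finger_gap":0.05},{"finger_gap":0.05},{"finger_gap":0.05}])

```text
t: 21.95
tool_pos: [0.4962, -0.1048, 0.1705]
orientation: [-3.132, 0.247, 0.0]
force: [0.7, 0.6, -0.4]
opening: 0.0499
gripper_force: 0.0
```

```bash
python3 capchk.py
```

```text
(208.4615478515625, 199.1923065185547) (8.43299388885498, 8.040761947631836) 46.0 bay xy mm [12.4  2.8]
(210.0, 188.0) (8.0, 8.0) 53.5 bay xy mm [49.6  2. ]
```

To row units: -0.035 m is -0.7, 0.03 m is 0.6.

Request:
shift_gripper(segments=[{"finger_gap":0.05,"dx":0.02,"dy":0.02,"dz":0.7},{"finger_gap":0.05,"dz":0.7},{"finger_gap":0.05,"dz":0.6},{"finger_gap":0.05,"dz":0.36},{"finger_gap":0.05},{"finger_gap":0.02},{"finger_gap":0.02},{"finger_gap":0.02},{"finger_gap":0.02},{"finger_gap":0.02,"dz":-0.4},{"finger_gap":0.02,"dz":-0.7},{"finger_gap":0.02,"dz":-0.7},{"finger_gap":0.02,"dz":-0.5},{"finger_gap":0.02},{"finger_gap":0.02}])

```text
t: 23.5
tool_pos: [0.4972, -0.1068, 0.168]
orientation: [3.131, -0.251, 0.002]
force: [0.4, 0.1, -2.6]
opening: 0.0283
gripper_force: 19.9
```

To row units: -0.0362 m is -0.724, 0.0008 m is 0.016, -0.083 rad / 1.5708 = -0.0528.

Request:
shift_gripper(segments=[{"finger_gap":0.02,"dx":0.016,"dy":-0.724},{"finger_gap":0.02,"dx":0.016,"dy":-0.724},{"finger_gap":0.02,"dx":0.016,"dy":-0.724},{"finger_gap":0.02,"dx":0.016,"dy":-0.724},{"finger_gap":0.02,"dx":0.016,"dy":-0.724},{"finger_gap":0.02,"dx":0.016,"dy":-0.724},{"finger_gap":0.02,"twist":-0.0528},{"finger_gap":0.02},{"finger_gap":0.02,"dz":0.6},{"finger_gap":0.02,"dz":0.5},{"finger_gap":0.02},{"finger_gap":0.02},{"finger_gap":0.02}])

```text
t: 24.8
tool_pos: [0.537, 0.1067, 0.1139]
orientation: [-3.139, 0.123, -0.002]
force: [0.9, -0.4, -0.3]
opening: 0.0279
gripper_force: 19.9
```

To row units: 0.02 m is 0.4, 0.014 m is 0.28.

Request:
shift_gripper(segments=[{"finger_gap":0.02,"dz":0.4},{"finger_gap":0.02,"dz":0.4},{"finger_gap":0.02,"dz":0.28},{"finger_gap":0.02},{"finger_gap":0.02},{"finger_gap":0.02,"dz":0.08},{"finger_gap":0.02,"dz":0.04},{"finger_gap":0.02},{"finger_gap":0.02}])

```text
t: 25.7
tool_pos: [0.5374, 0.1072, 0.0541]
orientation: [-3.139, 0.121, -0.004]
force: [-0.9, -0.2, 5.9]
opening: 0.0276
gripper_force: 19.9
```

Units first: shifts go in shares of 50 mm and turns go in shares of pi/2 rad. So -0.05 m is -1, -0.0355 m is -0.71.

Request:
shift_gripper(segments=[{"finger_gap":0.05,"dz":0.02},{"finger_gap":0.05},{"finger_gap":0.05,"dz":-0.6},{"finger_gap":0.05,"dz":-1},{"finger_gap":0.05,"dz":-1},{"finger_gap":0.05,"dz":-1},{"finger_gap":0.05,"dz":-1},{"finger_gap":0.05,"dx":-0.446,"dy":-0.71},{"finger_gap":0.05,"dx":-0.446,"dy":-0.71},{"finger_gap":0.05,"dx":-0.446,"dy":-0.71},{"finger_gap":0.05,"dx":-0.446,"dy":-0.71},{"finger_gap":0.05,"dx":-0.446,"dy":-0.71},{"finger_gap":0.05,"dx":-0.446,"dy":-0.71},{"finger_gap":0.05},{"finger_gap":0.05},{"finger_gap":0.05}])

```text
t: 27.3
tool_pos: [0.4196, 0.329, 0.2814]
orientation: [3.139, -0.122, -0.0]
force: [0.2, -0.8, -0.2]
opening: 0.0499
gripper_force: 0.0
```

```bash
python3 capchk.py; python3 - <<'E'
from h import *
c=cam('wrist','w7r'); cv2.imwrite('pics/w7.png',cv2.resize(c['image'][:,:,::-1],(800,600)))
np.savez('w7',**c)
E
```

```text
(210.5, 187.5) (7.0, 7.0) 30.0 bay xy mm [51.4  0.6]
```

View pics/w7.png

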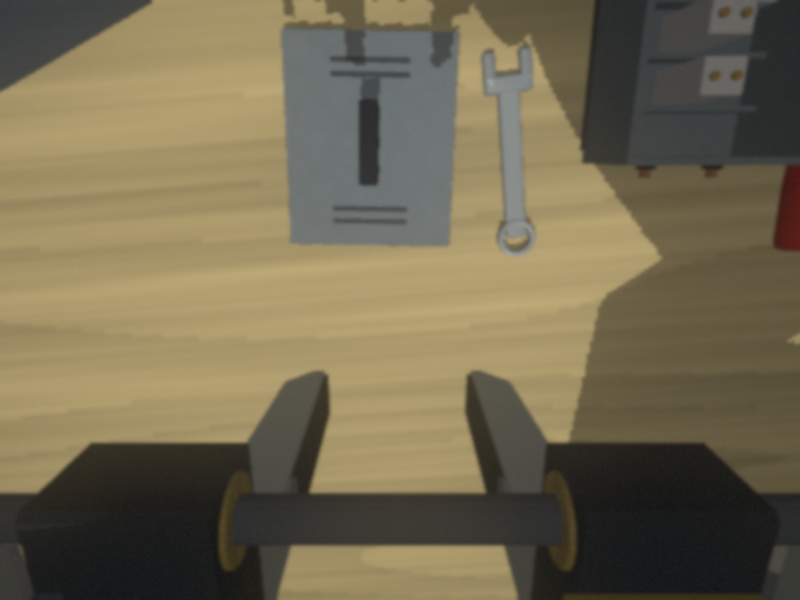

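The cover's plate corners are at (282,28), (458,28), (450,245) and (291,243). The handle top spans (360–378, 99–185). Two capacitors are visible upright in the bay.

```bash
python3 - <<'E'
from h import *
c=dict(np.load('w7.npz'));q=lambda u,v,z:ray(c,u*.64,v*.64,z)[:2]
an=lambda v:np.degrees(np.arctan2(v[1],v[0]))
P=[q(*t,.012) for t in [(282,28),(458,28),(450,245),(291,243)]]
print('cover',np.mean(P,0),np.linalg.norm(P[1]-P[0]),np.linalg.norm(P[2]-P[1]),an(P[0]-P[1])-90,an(P[3]-P[2])-90,an(P[1]-P[2]),an(P[0]-P[3]))
h=c['image'].max(2);m=(h<62).astype(np.uint8);m[:45]=0;m[125:]=0;m[:,:220]=0;m[:,255:]=0
for k in cv2.findContours(m,0,2)[0]:
    if cv2.contourArea(k)>100:
        b=cv2.boxPoints(cv2.minAreaRect(k));print(cv2.minAreaRect(k));H=np.array([ray(c,*p,.042)[:2] for p in b]);print(H.mean(0),[ (np.linalg.norm(H[i]-H[i-1]).round(4),an(H[i]-H[i-1]).round(1)) for i in (1,2)])
s,T=st();print(s['tool_pos'],an(T[:2,0]),T[:2,:2])
E
```

```text
cover [0.51311334 0.34195085] 0.1293411633638893 0.1605762301587968 -4.518838060631637 -5.230672429756183 -4.78021269840801 -5.764500834368148
((235.97003173828125, 90.00060272216797), (54.10917282104492, 10.977804183959961), 88.85424041748047)
[0.51320238 0.34153747] [(np.float64(0.0122), np.float64(-93.5)), (np.float64(0.0581), np.float64(176.0))]
[0.41995209 0.32861472 0.28157668] -4.520694412178766 [[ 0.99688893 -0.07881918]
 [-0.07881916 -0.99688889]]
```

To row units: 0.046 m is 0.92, 0.045 m is 0.9, 0.006 rad / 1.5708 = 0.0038.

Request:
shift_gripper(segments=[{"finger_gap":0.05,"dx":0.92,"dy":-0.204},{"finger_gap":0.05,"dx":0.92,"dy":-0.204},{"finger_gap":0.05,"dz":0.9,"twist":0.0038},{"finger_gap":0.05,"dz":0.9},{"finger_gap":0.05,"dz":0.9},{"finger_gap":0.05,"dz":0.9},{"finger_gap":0.05,"dz":0.6},{"finger_gap":0.05,"dz":0.4},{"finger_gap":0.05},{"finger_gap":0.05},{"finger_gap":0.05}], force=40)

```text
t: 28.5
tool_pos: [0.5142, 0.3432, 0.0538]
orientation: [-3.137, 0.132, -0.004]
force: [0.3, -0.3, 1.1]
opening: 0.0501
gripper_force: 0.0
```

To row units: 0.007 m is 0.14, -0.001 m is -0.02.

Request:
shift_gripper(segments=[{"finger_gap":0.05,"dx":-0.02,"dy":0.02,"dz":0.14},{"finger_gap":0.05,"dz":0.14},{"finger_gap":0.05},{"finger_gap":0.05},{"finger_gap":0.008},{"finger_gap":0.008},{"finger_gap":0.008},{"finger_gap":0.008},{"finger_gap":0.008}])

```text
t: 29.4
tool_pos: [0.5115, 0.3421, 0.0377]
orientation: [-3.139, 0.131, -0.0]
force: [0.4, 1.2, 0.1]
opening: 0.0149
gripper_force: 0.6
```

Request:
shift_gripper(segments=[{"finger_gap":0.008,"dz":-0.4},{"finger_gap":0.008,"dz":-0.8},{"finger_gap":0.008,"dz":-0.8},{"finger_gap":0.008,"dz":-0.8},{"finger_gap":0.008,"dz":-0.4},{"finger_gap":0.008},{"finger_gap":0.008},{"finger_gap":0.008}])

```text
t: 30.2
tool_pos: [0.5102, 0.3413, 0.1946]
orientation: [3.137, -0.131, -0.006]
force: [0.0, -0.7, -3.9]
opening: 0.0137
gripper_force: 40.0
```

To row units: 0.0331 m is 0.662, 0.03 m is 0.6, -0.006 rad / 1.5708 = -0.0038.

Request:
shift_gripper(segments=[{"finger_gap":0.008,"dx":0.176,"dy":0.662},{"finger_gap":0.008,"dx":0.176,"dy":0.662},{"finger_gap":0.008,"dx":0.176,"dy":0.662},{"finger_gap":0.008,"dx":0.176,"dy":0.662},{"finger_gap":0.008,"dx":0.176,"dy":0.662},{"finger_gap":0.008,"dx":0.176,"dy":0.662},{"finger_gap":0.008,"dx":0.176,"dy":0.662,"twist":-0.0038},{"finger_gap":0.008,"dz":0.6},{"finger_gap":0.008},{"finger_gap":0.008},{"finger_gap":0.008},{"finger_gap":0.008}])

```text
t: 31.4
tool_pos: [0.554, 0.1068, 0.1687]
orientation: [-3.139, 0.119, -0.002]
force: [0.2, -0.6, -3.3]
opening: 0.0136
gripper_force: 40.0
```

```bash
python3 - <<'E'
from h import *
c=cam('wrist','w8r'); cv2.imwrite('pics/w8.png',cv2.resize(c['image'][:,:,::-1],(800,600)))
np.savez('w8',**c);s,T=st();print(s['tool_pos'],s['orientation'])
E
```

```text
[0.55409503 0.10674375 0.16869804] [-3.13904712e+00  1.19455031e-01 -2.40131795e-03]
```

View pics/w8.png

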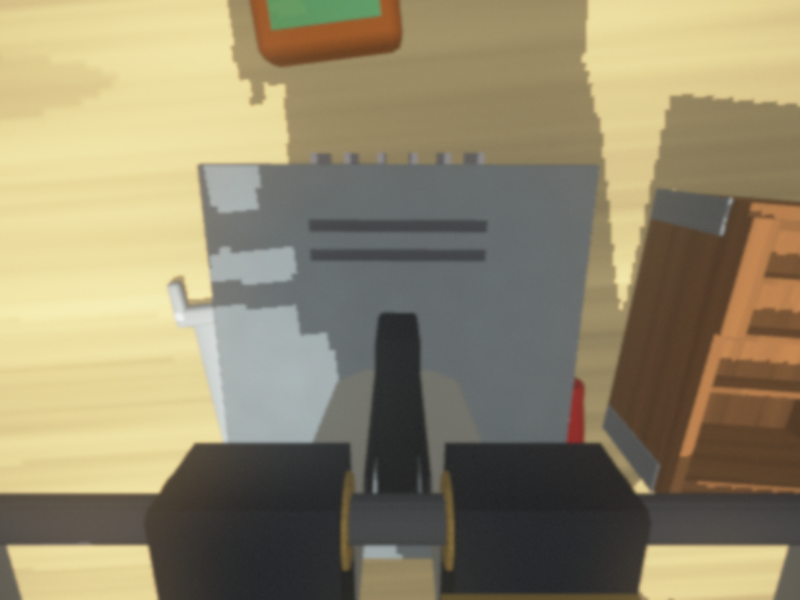

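The held cover is square in the view, with its far plate corners at (198,163) and (598,163). Its near edge shows at about (385,557).

```bash
python3 - <<'E'
from h import *
c=dict(np.load('w8.npz'));an=lambda v:np.degrees(np.arctan2(v[1],v[0]))
q=lambda u,v,z:ray(c,u*.64,v*.64,z)[:2]
C=np.array([.5548,.1056]);y=np.radians(-4.43);X=np.array([[np.cos(y),np.sin(y)],[-np.sin(y),np.cos(y)]])
for z in (.1387,.1427,.1467):
    a,b=q(198,163,z),q(598,163,z);n=q(385,557,z)
    m=(a+b)/2
    print(z,'w',np.linalg.norm(a-b),'yaw',an(a-b)-90,'mid in bay',X@(m-C)*1e3,'near',X@(n-C)*1e3)
print('tcp',X@(np.array([.5541,.1067])-C)*1e3)
E
```

```text
0.1387 w 0.13316706729574287 yaw -4.370425459852626 mid in bay [80.34874829  0.51296236] near [-82.24128759   5.78764101]
0.1427 w 0.13009961344538995 yaw -4.370425459852669 mid in bay [80.41874495  0.51577885] near [-78.42608995   5.66895725]
0.1467 w 0.12703215959503708 yaw -4.370425459852697 mid in bay [80.4887416   0.51859535] near [-74.61089231   5.55027348]
tcp [-0.78287389  1.04264494]
```

To row units: 0.015 m is 0.3, 0.01 m is 0.2.

Request:
shift_gripper(segments=[{"finger_gap":0.008,"dz":0.3},{"finger_gap":0.008,"dz":0.3},{"finger_gap":0.008,"dz":0.2},{"finger_gap":0.008},{"finger_gap":0.008},{"finger_gap":0.008},{"finger_gap":0.008}])

```text
t: 32.15
tool_pos: [0.5542, 0.106, 0.1284]
orientation: [-3.139, 0.121, -0.002]
force: [-0.6, 0.2, -2.3]
opening: 0.014
gripper_force: 40.0
```

Request:
shift_gripper(segments=[{"finger_gap":0.008,"dz":0.08},{"finger_gap":0.008,"dz":0.08},{"finger_gap":0.008,"dz":0.06},{"finger_gap":0.008},{"finger_gap":0.008},{"finger_gap":0.008}])

```text
t: 32.75
tool_pos: [0.5537, 0.106, 0.1168]
orientation: [-3.139, 0.121, -0.0]
force: [-0.4, 0.5, -2.3]
opening: 0.0141
gripper_force: 40.0
```

To row units: 0.001 m is 0.02.

Request:
shift_gripper(segments=[{"finger_gap":0.008,"dz":0.02},{"finger_gap":0.008,"dz":0.02},{"finger_gap":0.008,"dz":0.02},{"finger_gap":0.008},{"finger_gap":0.008}])

```text
t: 33.25
tool_pos: [0.5537, 0.106, 0.1137]
orientation: [-3.139, 0.121, -0.0]
force: [0.5, 0.5, -2.3]
opening: 0.0138
gripper_force: 40.0
```

To row units: 0.001 m is 0.02.

Request:
shift_gripper(segments=[{"finger_gap":0.008,"dz":0.02},{"finger_gap":0.008,"dz":0.02},{"finger_gap":0.008},{"finger_gap":0.008}])

```text
t: 33.65
tool_pos: [0.5537, 0.106, 0.1137]
orientation: [3.139, -0.121, 0.001]
force: [-9.4, -1.4, 14.8]
opening: 0.0135
gripper_force: 40.0
```

Contact is at the expected height. I'll release, back off and check everything.

To row units: -0.05 m is -1, -0.045 m is -0.9.

Request:
shift_gripper(segments=[{"finger_gap":0.05},{"finger_gap":0.05},{"finger_gap":0.05},{"finger_gap":0.05,"dz":-0.4},{"finger_gap":0.05,"dz":-0.9},{"finger_gap":0.05,"dz":-1},{"finger_gap":0.05,"dz":-1},{"finger_gap":0.05,"dx":-0.8,"dy":0.2},{"finger_gap":0.05,"dx":-0.8,"dy":0.2},{"finger_gap":0.05,"dx":-0.8,"dy":0.2},{"finger_gap":0.05},{"finger_gap":0.05},{"finger_gap":0.05}])

```text
t: 34.95
tool_pos: [0.4325, 0.0854, 0.277]
orientation: [-3.139, 0.121, -0.002]
force: [0.4, -0.6, 0.7]
opening: 0.05
gripper_force: 0.0
```

```bash
python3 - <<'E'
from h import *
w=cam('wrist');np.savez('w9',**w);s=cam('scene');t=cam('top')
o=np.zeros((600,800,3),np.uint8)
o[:300,:400]=cv2.resize(w['image'],(400,300));o[300:,:]=cv2.resize(s['image'][120:300,60:500],(800,300),interpolation=2);o[:300,400:]=cv2.resize(t['image'][130:280,190:390],(400,300),interpolation=2)
cv2.imwrite('pics/fin.png',o[:,:,::-1])
E
```

```text
(no output)
```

View pics/fin.png

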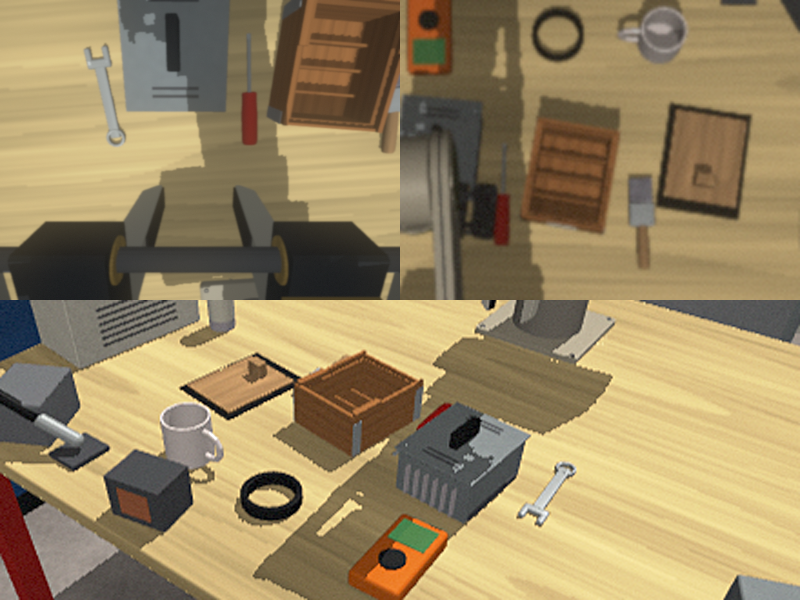

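The box is empty, the lid is centred and flat on the mat, and the cover sits level on the bay. The bystanders are where they started, so I'm handing in.

```bash
python3 -c "
from plant import robot, sensors, read_camera
print(robot.close_job())"
```

```text
the job is handed in; nothing more can be done
None
```

I handed the job in at about 35 s; no verdict came back. The lid lies flat in the middle of the mat, all three capacitors were placed in bay stalls (the last not individually confirmed upright), the cover is seated on the rim, and no bystanders were moved.

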